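# Find the serving board that rocks and put it on the drying rack

## Task

One of the two wooden serving boards lying on the marble table has warped and rocks. Press down near the ends of the boards to find it, rocking the bad one right over under your finger; then lay that board up the slope of the sloping drying rack, flat on the slats with its lower end inside the ledge, setting it down before you let go of it. Leave the sound board lying where it is and do not knock or push the other things on the table.

Things in the scene. Friction and masses are not known exactly. Their poses are not given: they have to be found in the camera images.
- board_a: One of two alike wooden serving boards, 190 x 62 x 16 mm, about 0.13 kg, a dark hanging hole 14 mm from one end. Origin: centre of the underside; x along the length (hole at +x), y across the width, z out of the top face. One of board_a and board_b is sound (flat, does not move when pressed), the other is bowed, see board_b. Which lies on which side changes from run to run.
- board_b: The other board; size, look and axes as board_a. Whichever of the two is bowed rests on the middle of its underside, both ends raised 4 mm. Pressed with 1 to 2 N near an end (70 to 85 mm from the centre), it rocks about its width until that end meets the marble, a tilt of 3.4 degrees, and falls back level when released. The other does not tilt at all.
- rack_deck: Slatted deck of the fixed drying rack, 200 mm wide, 228 mm up the slope, tilted 32 degrees from level. Origin: middle of the slat tops, 100 mm above the marble. x up the slope, roughly to the robot's left; y along the slats; z square out of the slats. Along the low edge a ledge stands 20 mm proud, inner face at x = -0.117 m, so a board clears it with its centre above x = -0.022 m. Sides and top open.
- sauce_bottle: Loose red sauce bottle with green cap, 62 mm diameter, 190 mm high; not part of the work. Origin: centre of its underside, z up.
- pepper_shaker: Loose steel pepper shaker, 48 mm diameter, 88 mm high; not part of the work. Origin: centre of its underside, z up.
- coffee_mug: Loose white mug, 76 mm diameter, 85 mm high; not part of the work. Origin: centre of its underside, z up.
- milk_can: Loose blue can, 74 mm diameter, 85 mm high; not part of the work. Origin: centre of its underside, z up.
Things that resemble listed ones, but are neither listed nor needed, are in the scene too. What is shaped like the board_b but pink or white is not meant. What is shaped like the board_a but green is not meant.

How it is judged (in metres and radians):
On the way, in this order (a step that is already met when the one before it is completed fails the run):
1. the warped board is rocked over on the marble: pressed down by the fingers and tilted more than 2 degrees, its middle still within 8 mm of the marble (angle between board_b's own z axis and vertical above 0.035 rad and height (world z) of board_b below 0.008 m and contact force between the fingers and board_b above 0.4 N and contact force between board_b and table above 1.8 N), for 0.15 s.
2. the warped board is set down on the slats while still held: within 10 mm of the slats and 9 degrees of their slope (z of board_b in the frame of rack_deck between -0.006 and 0.01 m and angle between the z axis of board_b and the z axis of rack_deck, either way round below 0.157 rad and x of board_b in the frame of rack_deck between -0.05 and 0.06 m and y of board_b in the frame of rack_deck between -0.08 and 0.08 m and contact force between the fingers and board_b above 0.5 N), for 0.1 s.
At the end, for the whole second after the job is handed in: The warped board rests on the rack, flat on the slats within 6 mm and 6 degrees, lengthways up the slope within 20 degrees, its centre within 70 mm of the middle sideways and 30 mm below to 45 mm above it along the slope; the sound board lies flat on the marble, moved under 40 mm (z of board_b in the frame of rack_deck between -0.005 and 0.006 m and angle between the z axis of board_b and the z axis of rack_deck, either way round below 0.1 rad and angle between the x axis of board_b and the x axis of rack_deck, either way round below 0.35 rad and x of board_b in the frame of rack_deck between -0.03 and 0.045 m and y of board_b in the frame of rack_deck between -0.07 and 0.07 m and linear speed of each of board_b, board_a below 0.02 m/s and distance of board_a from where it was at the start of the episode below 0.04 m and angle between board_a's own z axis and vertical below 0.03 rad); the robot touches nothing.
It fails at once if the sauce bottle is pushed more than 40 mm or tipped (distance of sauce_bottle from where it was at the start of the episode above 0.04 m or angle between sauce_bottle's own z axis and vertical above 0.5 rad).
It fails at once if the pepper shaker is pushed more than 40 mm or tipped (distance of pepper_shaker from where it was at the start of the episode above 0.04 m or angle between pepper_shaker's own z axis and vertical above 0.5 rad).
It fails at once if the mug is pushed more than 40 mm or tipped (distance of coffee_mug from where it was at the start of the episode above 0.04 m or angle between coffee_mug's own z axis and vertical above 0.5 rad).
It fails at once if the can is pushed more than 40 mm or tipped (distance of milk_can from where it was at the start of the episode above 0.04 m or angle between milk_can's own z axis and vertical above 0.5 rad).
It also fails if it takes over 64 s, if anything falls off the work surface, if the arm or the gripper's body presses on something with over 40 N, if the wrist force passes 120 N, or if a joint passes its speed limit or range.

## Robot

A 6-joint arm with a two-finger parallel gripper is mounted at the origin on the work surface. World frame = base frame: x ahead of the robot, y to its left, z up, the work surface at z = 0. Lengths are in mm, angles in rad, forces in N, time in s.
With the tool pointing down it reaches from about 275 to 825 mm from the base axis. Payload 5.2 kg.
Tool frame: the origin (TCP) lies at the very end of the fingers, on their centre line; the grasp point (between the pads) lies 19 mm behind it; z points along the fingers, y is the line along which they close (so a half turn about z gives the same grasp; the last joint's range is limited). The gripper opens to 93 mm and grips with 3 to 60 N. Pads are 15 mm wide; open, the fingers measure 128 mm over their backs; the gripper's body (75 mm by 188 mm) begins 65 mm behind the grasp point.
Start: joints at [1.008, 0.259, 1.535, -0, 1.348, -0.203], TCP at [193.626, 514.795, 218.653] pointing down, gripper open.
Joint ranges: [-3.14, 3.14], [-0.91, 2.08], [0.19, 2.58], [-1.22, 4.36], [0.22, 2.71], [-3.12, 3.12]. Speed limits (rad/s): [2.57, 2.57, 3.14, 3.14, 3.14, 3.14].

## Interface

Orientations are given as [roll, pitch, yaw] about the fixed x, y, z axes, in that order (R = Rz(yaw) Ry(pitch) Rx(roll)).
In Python, from bench import robot gives the robot as it stands. The module is installed in compiled form; this text tells all that it offers. Calls block until the motion is done:
- robot.move_ptp(position, orientation): joint-space move of the TCP to a pose.
- robot.move_linear(position, ori=None, speed=150, f_stop=None): straight line of the TCP; ori=None keeps the orientation; speed is the mean speed in mm/s. With f_stop (N) it stops when the force on the tool has changed by that much, and returns True; else False.
- robot.move_j(angles): joint-space move.
- robot.move_gripper(opening): opening from 0.0 (shut) to 1.0 (fully open); the grip force is fixed at half the most; returns when the fingers have stopped.
- robot.sleep(seconds).
- robot.inverse_kinematics(position, orientation): joint angles nearest the present ones, or None.
- robot.get_image(name): name is "side" or "top"; returns a dict with "img" (420x560x3 uint8, blue, green, red), "fovy" (degrees; the focal length in pixels is half the picture's height over the tangent of half this angle, whatever the lens; pixels are square), "cx", "cy" (the principal point, pixels), "eye" and "orientation" of the camera in the world. Camera axes: x right, y down, z forward; pixel columns grow to the right and rows downward; lengths in mm; the calibration is good to about 2 mm. A picture is of the moment at which its call begins. There is no depth.
A pose or a line that the arm cannot do raises robot.MotionError and nothing moves.
- robot.hand_in(): hands the job in; it is judged then, once.
Readings, each from a call of its own:
- robot.current_t(): time.
- robot.current_qpos(): joint angles.
- robot.current_joint_vel(): joint speeds.
- robot.current_joint_efforts(): joint torques, N m.
- robot.current_tcp_pos(): TCP position.
- robot.current_eef_rot(): TCP orientation.
- robot.current_contact_force(): force on the tool from outside, world axes, zero at the start.
- robot.current_ft_torque(): the same for the moment, N m.
- robot.current_gripper_width(): opening from 0.0 (shut) to 1.0 (fully open).
- robot.current_finger_force(): force on a finger pad.
Only numpy, scipy, OpenCV 4.12 (cv2) and the standard library are available. Lean on these libraries where they do the work, as an engineer would, in place of code of your own. Each camera call takes 0.05 s, during which the arm holds its last target. There are 200 camera calls.

## Working session

There is one attempt and no reset: what is moved stays moved. The work goes in short steps, each a Python script; the robot and the scene stay as the last script left them, time stands still between calls to the robot, and variables do not carry over. Pictures are saved under pics/ and viewed, at most 10 in all, crops included, and the job is handed in when it is done.

```bash
mkdir -p pics
python3 - <<'E'
from bench import robot
import cv2,pickle
d={n:robot.get_image(n) for n in("side","top")}
pickle.dump(d,open('d0.pkl','wb'))
for n in d:
    cv2.imwrite(f'pics/{n}0.png',d[n]['img']); print(n,{k:v for k,v in d[n].items() if k!='img'})
print(robot.current_t(),robot.current_eef_rot())
E
```

```text
side {'fovy': 49.65754225095257, 'cx': 275.82781183417524, 'cy': 208.355524180625, 'eye': array([ 123.6198789 , -990.06850924,  925.10826338]), 'orientation': array([-2.30762915, -0.00899025, -0.4392225 ])}
top {'fovy': 46.839927422990954, 'cx': 281.7931881044666, 'cy': 202.1857017914394, 'eye': array([ 449.20889641, -137.15443554, 1631.21501433]), 'orientation': array([-3.07980446e+00, -1.76323613e-03, -1.55236899e+00])}
0.1 [-3.14004414e+00 -3.08495782e-04  2.78182079e+00]
```

View pics/top0.png

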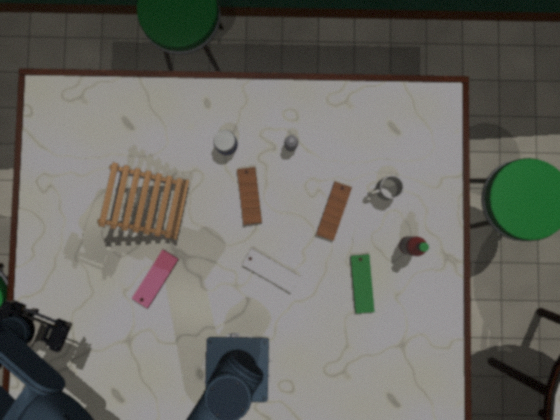

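View pics/side0.png

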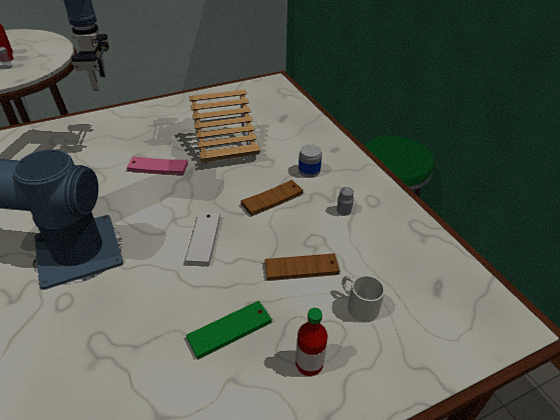

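Top view: the brown candidates are board 1 at (249,196) and board 2 at (333,211). The pink (156,279), white (270,271) and green (362,284) ones are decoys. The rack is at (146,203). The mug (390,187), bottle (415,246), can (225,143) and shaker (290,143) must be avoided. In the side view the boards are at (272,197) and (302,266), and the rack is at (225,125).

```bash
cat > h.py <<'E'
import numpy as np, cv2
from scipy.spatial.transform import Rotation as Rn
def cam(d):
    h=d['img'].shape[0]; f=h/2/np.tan(np.radians(d['fovy'])/2)
    return f,Rn.from_euler('xyz',d['orientation']).as_matrix()
def ray(d,u,v):
    f,R=cam(d); r=R@np.array([(u-d['cx'])/f,(v-d['cy'])/f,1.]); return d['eye'],r/np.linalg.norm(r)
def onz(d,u,v,z):
    e,r=ray(d,u,v); return e+r*(z-e[2])/r[2]
def proj(d,P):
    f,R=cam(d); p=R.T@(np.asarray(P,float)-d['eye']); return np.array([d['cx']+f*p[0]/p[2],d['cy']+f*p[1]/p[2]])
def tri(d1,p1,d2,p2):
    e1,r1=ray(d1,*p1); e2,r2=ray(d2,*p2)
    s=np.linalg.lstsq(np.c_[r1,-r2],e2-e1,rcond=None)[0]
    a,b=e1+s[0]*r1,e2+s[1]*r2; return (a+b)/2,np.linalg.norm(a-b)
def boards(d,rois):
    hsv=cv2.cvtColor(d['img'],cv2.COLOR_BGR2HSV); m=cv2.inRange(hsv,(3,90,30),(20,255,255)); out=[]
    for (x0,y0,x1,y1) in rois:
        k=np.zeros_like(m); k[y0:y1,x0:x1]=m[y0:y1,x0:x1]
        k=cv2.morphologyEx(k,cv2.MORPH_CLOSE,np.ones((3,3)))
        c=max(cv2.findContours(k,0,cv2.CHAIN_APPROX_NONE)[0],key=cv2.contourArea)
        out.append(c[:,0,:].astype(float))
    return out
E
python3 - <<'E'
import pickle; from h import *
d=pickle.load(open('d0.pkl','rb')); t=d['top'];s=d['side']
for c in boards(t,[(228,155,270,235),(308,170,360,250)]):
    w=np.array([onz(t,*p,16)[:2] for p in c],np.float32)
    print('board',cv2.minAreaRect(w))
# known robot base as check
print('base proj',proj(t,[0,0,0]),proj(s,[0,0,0]),'tcp',proj(t,[193.6,514.8,218.7]),proj(s,[193.6,514.8,218.7]))
for n,p,z in (('can',(225,143),85),('shaker',(291,143),88),('mug',(391,187),85),('bottlecap',(424,247),190),('rackC',(147,203),100),('pink',(156,279),16),('white',(270,271),16)):
    print(n,onz(t,*p,z).round())
a=cv2.resize(t['img'][150:255,90:200],None,fx=5,fy=5,interpolation=cv2.INTER_CUBIC)[:525]
cv2.imwrite('pics/c_rt.png',a)
b=cv2.resize(s['img'][82:172,175:275],None,fx=6,fy=6,interpolation=cv2.INTER_CUBIC)
cv2.imwrite('pics/c_rs.png',b)
c=np.hstack([cv2.resize(t['img'][160:245,230:360],None,fx=4,fy=4),])
cv2.imwrite('pics/c_b.png',c)
E
```

```text
board ((569.3546142578125, -27.72298812866211), (184.56373596191406, 57.71440505981445), 8.28819465637207)
board ((524.283203125, -311.1818542480469), (57.42115783691406, 185.7496337890625), 71.50188446044922)
base proj [236.86884264 367.74247546] [ 78.22506334 250.25567591] tcp [ 52.52317515 317.0696586 ] [99.67079143 82.67020569]
can [732.  48.  85.]
shaker [ 736. -164.   88.]
mug [ 600. -487.   85.]
bottlecap [ 413. -562.  190.]
rackC [533. 288. 100.]
pink [287. 273.  16.]
white [ 320. -103.   16.]
```

View pics/c_rt.png

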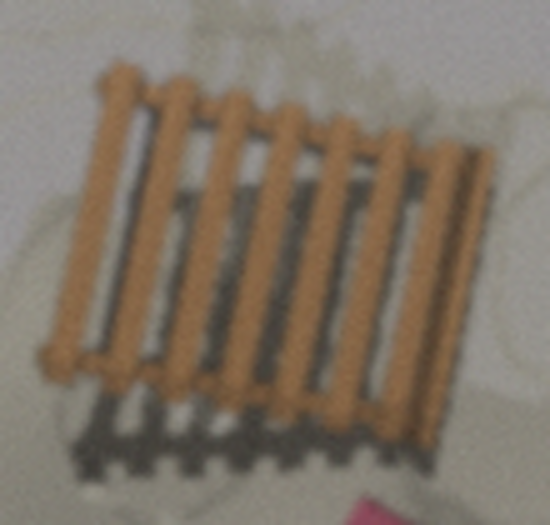

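View pics/c_rs.png

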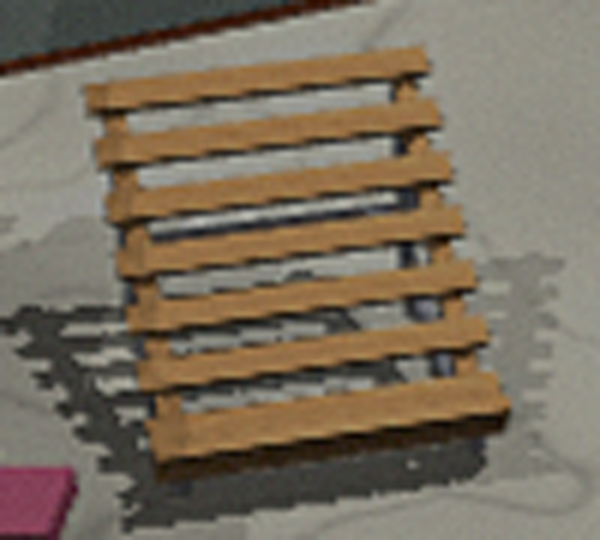

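View pics/c_b.png

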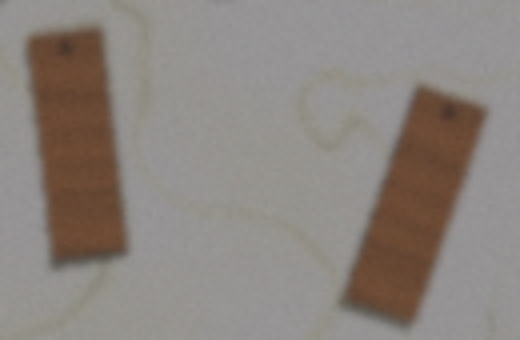

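Top crop: slat 1 ends are at (114.4,165) and (101.6,223), slat 7 ends at (179.4,179) and (169,236), and the ledge is to the right of it. In the side crop the top-slat ends are at about (190,98) and (246,91), and low-slat ends at about (201,153) and (259,147). Boards crop: both are plain brown, with their holes at the far ends (246,172) and (342,188).

Run:
```python
import pickle; from h import *
d=pickle.load(open('d0.pkl','rb')); t=d['top'];s=d['side']
th=np.radians(32); c=103
hi,lo=100+c*np.sin(th),100-c*np.sin(th)
P=[onz(t,114.4,165,hi),onz(t,101.6,223,hi),onz(t,179.4,179,lo),onz(t,169,236,lo)]
for p in P: print(p.round(1),proj(s,p).round(1))
print('slat len',np.linalg.norm(P[0]-P[1]),np.linalg.norm(P[2]-P[3]),'up',np.linalg.norm(P[0]-P[2]),np.linalg.norm(P[1]-P[3]))
C=sum(P)/4; u=(P[0]+P[1]-P[2]-P[3])/2; v=(P[0]+P[2]-P[1]-P[3])/2
print('C',C,'yaw up',np.degrees(np.arctan2(u[1],u[0])),'slat yaw',np.degrees(np.arctan2(v[1],v[0])))
for yaw in (100.,102.,104.):
  y=np.radians(yaw); X=np.array([np.cos(y)*np.cos(th),np.sin(y)*np.cos(th),np.sin(th)]);Y=np.array([-np.sin(y),np.cos(y),0])
  print(yaw,[ (proj(s,C+a*X+b*Y)).round(1).tolist() for a in(114,-114) for b in (100,-100)],[ (proj(t,C+a*X+b*Y)).round(1).tolist() for a in(114,-114) for b in (100,-100)])
from bench import robot
# reach tests
for p in [(569,-27),(524,-311)]:
  for o in (0,8.3,90,98.3,71.5,-71.5,-81.7,161.5): 
    q=robot.inverse_kinematics([*p,60],[np.pi,0,np.radians(o)]); print(p,o,None if q is None else np.round(q,2))
```

```text
[645.2 376.9 154.6] [242.8  91.7]
[467.  408.7 154.6] [191.3  97.9]
[617.4 199.6  45.4] [256.2 145.6]
[430.  227.7  45.4] [200.8 154.5]
slat len 181.03559277644928 189.46695467628595 up 210.00848334123964 214.62983936147197
C [539.93275364 303.22429679 100.        ] yaw up 79.75202436483019 slat yaw -9.300409209075791
100.0 [[181.4, 102.6], [232.5, 86.7], [212.7, 159.9], [263.3, 140.6]] [[109.5, 237.1], [100.7, 172.2], [181.0, 227.6], [172.3, 167.7]]
102.0 [[181.0, 103.3], [231.2, 86.6], [214.2, 160.0], [263.5, 139.8]] [[110.8, 238.0], [99.7, 173.5], [181.9, 226.4], [171.1, 166.8]]
104.0 [[180.6, 104.0], [229.8, 86.5], [215.6, 160.2], [263.6, 139.0]] [[112.1, 238.9], [98.8, 174.8], [182.7, 225.1], [169.9, 166.1]]
(569, -27) 0 [-0.24  0.44  1.69 -0.    1.01  1.33]
(569, -27) 8.3 [-0.24  0.44  1.69 -0.    1.01  1.18]
(569, -27) 90 [-0.24  0.44  1.69 -0.    1.01 -0.24]
(569, -27) 98.3 [-0.24  0.44  1.69  0.    1.01 -0.39]
(569, -27) 71.5 [-0.24  0.44  1.69 -0.    1.01  0.08]
(569, -27) -71.5 [-0.24  0.44  1.69 -0.    1.01  2.58]
(569, -27) -81.7 [-0.24  0.44  1.69 -0.    1.01  2.75]
(569, -27) 161.5 [-0.24  0.44  1.69  0.    1.01 -1.49]
(524, -311) 0 [-0.72  0.5   1.58 -0.    1.05  0.85]
(524, -311) 8.3 [-0.72  0.5   1.58 -0.    1.05  0.71]
(524, -311) 90 [-0.72  0.5   1.58  0.    1.05 -0.72]
(524, -311) 98.3 [-0.72  0.5   1.58  0.    1.05 -0.86]
(524, -311) 71.5 [-0.72  0.5   1.58  0.    1.05 -0.4 ]
(524, -311) -71.5 [-0.72  0.5   1.58 -0.    1.05  2.1 ]
(524, -311) -81.7 [-0.72  0.5   1.58 -0.    1.05  2.28]
(524, -311) 161.5 [-0.72  0.5   1.58  0.    1.05 -1.97]
```

Boards: 1 is at (569,-28), yaw +8.3°, and 2 is at (524,-311), yaw -18.5°. Both measure about 185x58, the right size allowing for edge pixels. The rack centre is (540,303,100), up-slope yaw about 80°, and the side view agrees within about 3 px. Next I press the near end of board 1.

```bash
cat > press.py <<'E'
import sys; from h import *; from bench import robot
B={1:(569.4,-27.7,8.3),2:(524.3,-311.2,-18.5)}
def press(k):
    x,y,a=B[k]; a=np.radians(a); r=78
    p=[x-r*np.cos(a),y-r*np.sin(a)]; o=[np.pi,0,a+np.pi/2]
    robot.move_ptp([*p,60],o); robot.move_linear([*p,26],speed=80); robot.sleep(.2)
    f0=robot.current_contact_force()[2]
    for z in np.arange(23,11.9,-1):
        robot.move_linear([*p,z],speed=20); robot.sleep(.1)
        f=robot.current_contact_force()[2]-f0
        print(z,round(robot.current_tcp_pos()[2],2),round(f,2))
        if f>5: break
    robot.sleep(.4); print('hold',robot.current_contact_force()[2]-f0,robot.current_t())
    return p,o
if __name__=='__main__':
    k=int(sys.argv[1])
    if k==1:
        c=robot.current_tcp_pos(); robot.move_linear([c[0],c[1],300],speed=250); robot.move_gripper(0)
    p,o=press(k)
    d=robot.get_image('side'); cv2.imwrite(f'pics/press{k}.png',cv2.resize(d['img'][150:320,200:400],None,fx=3.5,fy=3.5))
    robot.move_linear([*p,60],speed=60)
    print(robot.current_t())
E
python3 press.py 1
```

```text
23.0 23.01 -1.34
22.0 21.98 -1.07
21.0 20.98 -0.5
20.0 19.99 -1.63
19.0 19.01 -0.42
18.0 18.0 -0.39
17.0 17.04 0.06
16.0 16.27 4.54
15.0 16.24 14.46
hold 14.208417772972187 8.7917
9.7417
```

```bash
python3 press.py 2; python3 -c "
import cv2,numpy as np
a=[cv2.imread(f'pics/press{k}.png') for k in(1,2)]
cv2.imwrite('pics/press12.png',cv2.resize(np.vstack(a),(600,600)) if 0 else cv2.resize(np.hstack(a),(800,340)))"
```

```text
23.0 22.99 0.93
22.0 22.0 0.53
21.0 20.99 1.07
20.0 19.99 1.37
19.0 18.99 1.92
18.0 17.97 1.4
17.0 16.97 0.79
16.0 16.31 4.6
15.0 16.24 13.83
hold 14.115424675402704 15.1
16.05
```

View pics/press12.png

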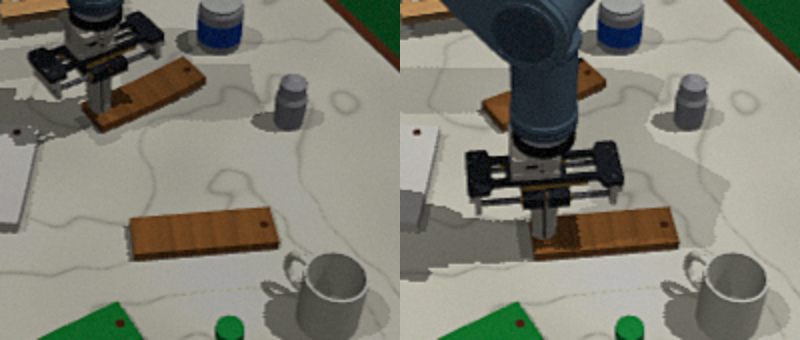

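The side view at both presses shows the finger on each board's near end, but no tilt is clear by eye. I'll measure how far each far end rises against the rest picture, with near-end contact as a check.

Run:
```python
import pickle; from h import *
s=pickle.load(open('d0.pkl','rb'))['side']
I0=cv2.cvtColor(s['img'][150:320,200:400],cv2.COLOR_BGR2GRAY).astype(np.float32)
I={k:cv2.cvtColor(cv2.resize(cv2.imread(f'pics/press{k}.png'),(200,170),interpolation=cv2.INTER_AREA),cv2.COLOR_BGR2GRAY).astype(np.float32) for k in(1,2)}
for n,(x0,y0,x1,y1) in {'b1far':(82,24,112,52),'b2far':(112,98,148,134)}.items():
    for k in I:
        W=np.float32([[1,0,0],[0,1,0]])
        try: c,W=cv2.findTransformECC(I0[y0:y1,x0:x1],I[k][y0:y1,x0:x1],W,cv2.MOTION_TRANSLATION,(3,200,1e-6),None,3); print(n,'press',k,W[:,2],round(c,3))
        except Exception as e: print(n,k,'ecc fail')
# predicted pixel shift of far end for 9 mm rise
for x,y,a in((569.4,-27.7,8.3),(524.3,-311.2,-18.5)):
    a=np.radians(a); p=np.array([x+85*np.cos(a),y+85*np.sin(a),16]); print(proj(s,p),proj(s,p+[0,0,9])-proj(s,p))
```

```text
b1far press 1 [-0.23350254 -0.91429   ] 0.964
b1far press 2 [ 0.03726234 -0.41076985] 0.799
b2far press 1 [-0.02461448 -0.00207809] 0.999
b2far press 2 [-0.0252646  -0.18191746] 0.975
[293.89119793 186.01426203] [ 0.10239986 -2.21716563]
[332.62829621 261.41819322] [ 0.31835592 -2.26434828]
```

The far end of board 1 rose about 0.9 px, where a 3.4° tilt should give about 1.2 px. Board 2 moved 0.2 px, so board 1 looks warped. I'll confirm with hover and pressed images under the same arm shadow.

```bash
cat > conf.py <<'E'
from press import *
def conf(k):
    x,y,a=B[k]; a=np.radians(a); r=82
    p=[x-r*np.cos(a),y-r*np.sin(a)]; o=[np.pi,0,a+np.pi/2]
    robot.move_ptp([*p,60],o); robot.move_linear([*p,24],speed=100); robot.sleep(.1)
    g=lambda: cv2.cvtColor(robot.get_image('side')['img'],cv2.COLOR_BGR2GRAY).astype(np.float32)
    A=[g() for _ in range(4)]
    s=robot.move_linear([*p,15],speed=30,f_stop=9); robot.sleep(.4)
    Z=[g() for _ in range(4)]; print('stop',s,robot.current_tcp_pos()[2])
    robot.move_linear([*p,24],speed=60); robot.sleep(.2); C=g()
    robot.move_linear([*p,90],speed=200)
    for n,(u0,v0,u1,v1) in {'b1far':(282,174,312,202),'b2far':(312,248,348,284)}.items():
        for m,J in(('pressed',sum(Z)/4),('released',C)):
            W=np.float32([[1,0,0],[0,1,0]]); c,W=cv2.findTransformECC((sum(A)/4)[v0:v1,u0:u1],J[v0:v1,u0:u1],W,cv2.MOTION_TRANSLATION,(3,200,1e-6),None,3); print(n,m,W[:,2],round(c,3))
    print(robot.current_t())
conf(int(sys.argv[1]))
E
python3 conf.py 1
```

```text
stop True 16.287708607724
b1far pressed [-0.0740438  -0.62727654] 0.971
b1far released [ 0.00297481 -0.04411322] 0.999
b2far pressed [-0.00991923 -0.00187688] 1.0
b2far released [-0.0140629  -0.01045648] 1.0
19.7833
```

Board 1's far end rises when pressed and falls back when released, while board 2 stays still. Board 1 is the warped one, so I grasp it across the middle and plan the placing.

```bash
cat > plan.py <<'E'
from h import *; from bench import robot
yr=np.radians(80.2); th=np.radians(32)
X=np.array([np.cos(yr)*np.cos(th),np.sin(yr)*np.cos(th),np.sin(th)]); Y=np.array([-np.sin(yr),np.cos(yr),0]); Z=np.cross(X,Y)
C=np.array([540,303,100.]); GZ=3
def pl(sg,x,h): # board +x along sg*rack x
    z=-Z; y=-sg*Y   # tool y = -board y, tool x = board x
    return list(C+x*X+h*Z),list(Rn.from_matrix(np.c_[np.cross(y,z),y,z]).as_euler('xyz'))
E
python3 - <<'E'
from plan import *
a=np.radians(8.3); x,y=569.4,-27.7
for f in(0,np.pi):          # tool yaw: tool x = board x (f=0) or reversed
    q=robot.inverse_kinematics([x,y,GZ],[np.pi,0,a+f]); print('g',f,None if q is None else np.round(q,2))
for sg in(1,-1):
  for h in(110,GZ):
    p,o=pl(sg,0,h); q=robot.inverse_kinematics(p,o); print(sg,h,np.round(p),None if q is None else np.round(q,2))
E
```

```text
g 0 [-0.24  0.52  1.73 -0.    0.89  1.18]
g 3.141592653589793 [-0.24  0.52  1.73  0.    0.89 -1.96]
1 110 [530. 246. 193.] [-0.12  0.24  1.77  0.61  1.17 -0.2 ]
1 3 [540. 301. 103.] [-0.    0.39  1.83  0.7   0.95 -0.25]
-1 110 [530. 246. 193.] [-0.12  0.24  1.77  0.61  1.17  2.94]
-1 3 [540. 301. 103.] [-0.    0.39  1.83  0.7   0.95  2.89]
```

Run:
```python
from plan import *
a=np.radians(8.3); x,y=569.4,-27.7; o=[np.pi,0,a]
robot.move_gripper(1.0)
robot.move_ptp([x,y,90],o)
print('stop',robot.move_linear([x,y,GZ],speed=80,f_stop=8),robot.current_tcp_pos())
robot.move_gripper(0.0); print('w',robot.current_gripper_width()*93,robot.current_finger_force())
robot.move_linear([x,y,240],speed=150)
p,o2=pl(1,3,120); robot.move_ptp(p,o2)
robot.move_linear(pl(1,3,30)[0],speed=120); robot.sleep(.1)
print('w',robot.current_gripper_width()*93,robot.current_finger_force(),robot.current_t())
d=robot.get_image('side');e=robot.get_image('top')
a=np.hstack([cv2.resize(d['img'][60:200,150:310],(400,350)),cv2.resize(e['img'][150:255,90:210],(400,350))]); cv2.imwrite('pics/hover.png',a)
```

```text
stop False [569.90918462 -27.82107097   3.55328949]
w 61.7079674579583 29.997322261333466
w 62.339987293013984 29.99712109565735 28.525
```

View pics/hover.png

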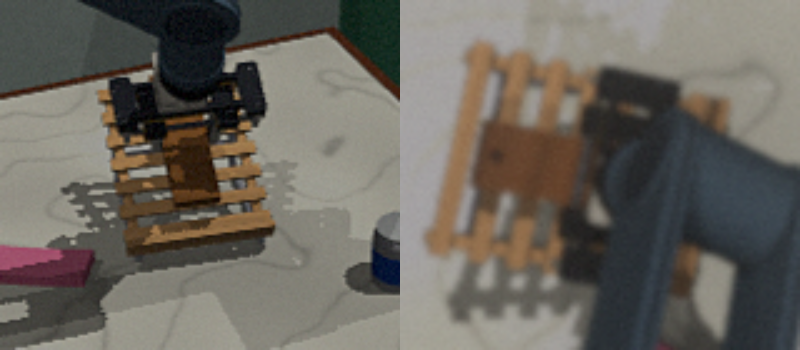

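The board is held (61.7 mm between the fingers). It hovers lengthways up the slope, centred on the rack, with its hole end up at (495,155) in the right panel and its lower end inside the ledge at (195,200) in the left panel. Now I set it down.

Run:
```python
from plan import *
robot.move_linear(pl(1,3,12)[0],speed=60)
s=robot.move_linear(pl(1,3,-4)[0],speed=15,f_stop=6)
robot.sleep(.3); c=robot.current_tcp_pos()-C
print(s,'deck xyz',c@X,c@Y,c@Z,robot.current_contact_force(),robot.current_finger_force())
```

```text
True deck xyz 3.0095521588254894 -0.08484996817682385 4.4824299599097515 [-0.02436401 -0.7843293   5.76925999] 30.00184178352356
```

Contact came at 4.5 mm above the slats, with about 3.5 mm expected, so the board is on the slats while still held. I release, back off and look.

Run:
```python
from plan import *
robot.sleep(.2); robot.move_gripper(1.0); robot.sleep(.3)
robot.move_linear(pl(1,3,130)[0],speed=120)
robot.move_linear([400,100,330],speed=250); robot.move_j([-1.2]+list(robot.current_qpos()[1:])); robot.sleep(.3)
d=robot.get_image('side');e=robot.get_image('top')
# board: brown-dark mask in top vs rack: hand view
a=np.hstack([cv2.resize(d['img'][60:200,150:310],(400,350)),cv2.resize(e['img'][150:255,90:210],(400,350))]); cv2.imwrite('pics/placed.png',a)
t0=e
c=boards(e,[(308,170,360,250)])[0]; print(cv2.minAreaRect(np.array([onz(e,*p,16)[:2] for p in c],np.float32)))
for x,y in((95,0),(-95,0)): print(proj(e,C+(x+3)*X+y*Y+16*Z),proj(d,C+(x+3)*X+16*Z))
print(robot.current_t())
```

```text
((523.24658203125, -310.5391845703125), (57.886653900146484, 185.15602111816406), 71.57799530029297)
[112.06111285 194.83387773] [217.76997728  94.19560292]
[171.64461179 206.59123017] [228.49480261 144.40169334]
34.875
```

View pics/placed.png

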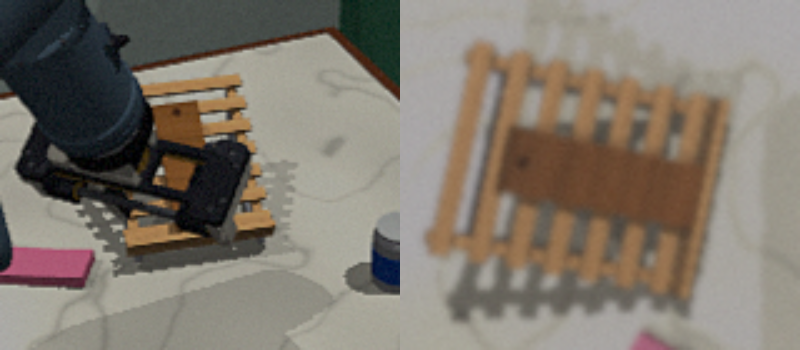

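The right panel shows that the board slid down to the ledge on release: upper end at (505,160), lower end at (705,205) against the ledge. The arm hides it in the side view, so I move the arm clear and check that it lies flat.

Run:
```python
from plan import *
q=robot.current_qpos(); q=list(q); q[0]=1.4; robot.move_j(q); robot.sleep(.2)
d=robot.get_image('side');e=robot.get_image('top')
for x in(73,-117): print([(proj(d,C+x*X+y*Y+16*Z)-[175,80]).__mul__(6).round().tolist() for y in(31,-31)])
cv2.imwrite('pics/placed2.png',cv2.resize(d['img'][80:172,175:275],None,fx=6,fy=6,interpolation=cv2.INTER_CUBIC))
print(robot.current_tcp_pos(),robot.current_t())
```

```text
[[211.0, 131.0], [318.0, 117.0]]
[[274.0, 436.0], [385.0, 419.0]]
[-237.76558305  336.97640416  329.54105551] 37.95
```

View pics/placed2.png

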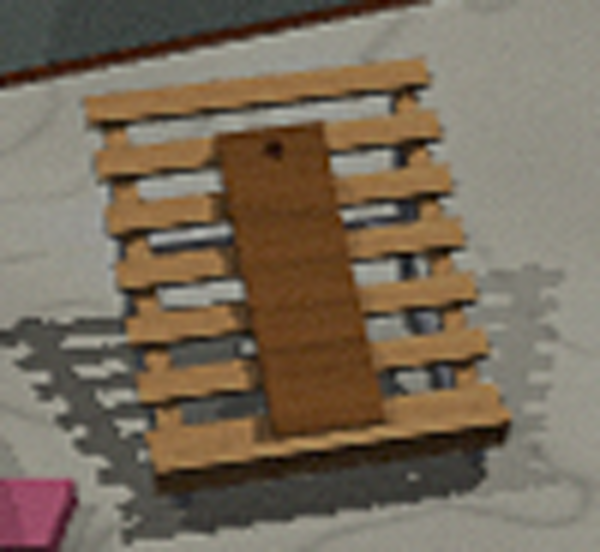

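The side view shows the board flat on the slats, its lower edge (272,437)–(383,420) just inside the ledge. All four corners are within about 1 px of what a flat board at x = -22 mm would show. The sound board has moved about 1 mm, so I hand in.

```bash
python3 -c "
from bench import robot
print(robot.hand_in())"
```

```text
the job is handed in; nothing more can be done
None
```

I handed the job in at about 38 s (no verdict came back): the warped board, the one nearer the rack, was rocked over, set on the slats while still held, and slid down to the ledge on release, where it lies flat at about x = -22 mm (limit -30 mm), while the sound board moved only about 1 mm.

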